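# Level the three-footed kitchen shelf and finish pressing on the spirit level

### The job

The little oak shelf on the island slopes down towards its screw foot. Gently stand the yellow spirit level on the free strip of the shelf between the front rail and the two tins, along the shelf's length and about its middle, let go of it, and turn the black knob of the foot until the bubble stands between the vial's two black lines. Then press down firmly on the top of the level from above, on the bar beside the vial and never on the vial itself, to show that the shelf stays level under a load, and finish like that: the program ends while the gripper is still pressing, with the bubble still between the lines and the tins and everything else left where they stand.

Things in the scene. Friction and masses are not known exactly. Their poses are not given: they have to be found in the camera images.
- level: Yellow spirit level with black end caps: bar 240 mm long (x), 24 wide (y), 44 high (z), about 0.35 kg, standing upright on the counter right of the shelf. Origin: centre of the underside. Ends alike. The vial sits in a cut-out in the middle of the top edge (x -28 to +28 mm); either side of that the top is flat, at 44 mm, and may be pressed.
- vial: The level's vial: lime-green tube along the level's x, 44 mm long, 11 mm thick, with two black ring lines 13 mm apart. Origin: on the level's centre line, 34 mm above its underside; the tube and bubble rise to 44.5 mm above the underside. Fragile: not to be pushed on.
- bubble (a joint): Position (m) of the pale bubble, 10 mm long, along the level's x; 0 is midway between the lines, + towards the level's +x end, stops at +-14 mm. It is between the lines within +-1.5 mm. It goes to the higher end, 1.8 mm per milliradian of slope, and takes about 1.5 s to settle after a movement.
- stand: The three rubber feet of the shelf, on the counter; they do not move. Origin: on the counter under the middle of the shelf. x points across the shelf to its back (away from the robot), y along its length to the screw-foot end (the robot's left), z up.
- shelf: Shelf: oak board 380 mm long (stand's y), 220 deep (stand's x), 18 thick, its top 110 mm above the counter, on white legs. It can tip very slightly (under 0.5 degree) about the line of its two plain feet on the counter at its right-hand end (stand's y = -170 mm), where this origin is. At the start the screw-foot end is 1 to 3 mm low.
- deck (a point): Centre of the board's top face; axes as the stand's (x to the back, y to the screw foot). A thin steel rail, top 24 mm above the board, runs round its edge, 104 mm from the centre front and back, 184 mm left and right. The tins stand along the back. The free strip for the level runs along y, its middle at x = -30 mm.
- foot_knob (a point): Middle of the screw foot's knob, 138 mm above the counter, 260 mm along the stand's y. Round black fluted knob, 49 mm across, 28 mm high, upright axis, 45 mm clear of the board's end. Clockwise from above lifts that end (4 mm a turn; 2.7 mm of bubble per rad). Starts 1.6 to 4.4 rad short of level. Light friction, stays where left, does not itself rise or sink.
- tin_a: Spice tin with a paper label, 56 mm in diameter, 55 mm high, standing on the back half of the shelf board; leave it there. Origin: centre of its underside.
- tin_b: Spice tin with a red label, otherwise the same.
- mug: White mug, 80 mm wide, 90 mm high, handle to its +y, on the counter between the robot and the shelf's left end; leave it. Origin: centre of its underside.
- bowl: Dark wooden bowl, 150 mm wide, 65 mm high, on the counter beyond the level; leave it. Origin: centre of its underside.
- tissues: Blue tissue box, 90 x 210 x 90 mm, a tissue on top, behind the shelf; leave it. Origin: centre of its underside.
- water: Green glass bottle, 66 mm in diameter, 165 mm high, to the left of the screw foot; leave it. Origin: centre of its underside.
- crock: Open marble crock, 100 mm wide, 110 mm high, at the right; leave it. Origin: centre of its underside.
There are look-alikes about, which are no part of the job. There is more than one size of the level; the job needs the larger.

How it is judged:
By the outcome, as a careful person would: the job done as asked, in the order asked, and still so for the second after the job is handed in, while the arm keeps its last pose, push and grip.
It also fails if it takes over 72 s, if anything falls off the work surface, if the arm or the gripper's body presses on something with over 40 N, if the wrist force passes 120 N, or if a joint passes its speed limit or range.

### The arm

A 6-joint arm with a two-finger parallel gripper is mounted at the origin on the work surface. World frame = base frame: x ahead of the robot, y to its left, z up, the work surface at z = 0. Lengths are in mm, angles in rad, forces in N, time in s.
With the tool pointing down it reaches from about 400 to 925 mm from the base axis. Payload 12.5 kg.
Tool frame: the origin (TCP) lies on the mounting face of the last link; the fingertips stand 190 mm ahead of it and the grasp point (between the pads) lies 171 mm ahead of it; z points along the fingers, y is the line along which they close (so a half turn about z gives the same grasp; the last joint's range is limited). The gripper opens to 95 mm and grips with 3 to 60 N. Pads are 20 mm wide; open, the fingers measure 119 mm over their backs; the gripper's body (75 mm by 180 mm) begins 59 mm behind the grasp point.
Start: joints at [-1.396, 0.491, 1.559, -0, 1.092, -0.106], TCP at [173.222, -600.516, 404.761] pointing down, gripper open.
Joint ranges: [-3.1, 3.1], [-0.84, 2.19], [0.05, 2.79], [-1.13, 4.28], [0.06, 2.93], [-2.69, 2.69]. Speed limits (rad/s): [2.22, 2.22, 2.79, 3.14, 3.14, 3.14].

### API

Orientations are given as [roll, pitch, yaw] about the fixed x, y, z axes, in that order (R = Rz(yaw) Ry(pitch) Rx(roll)).
In Python, from cell import * gives the robot as it stands.
- The arm moves only by the tool arm_command, never from a script. Its argument "rows" is a list that holds one entry, the list of rows, each a list of 7 numbers: the shift along the tool's x, y, z normalised to -1 to 1, where 1 is 0.15 m, then the turn, a rotation vector about the tool's x, y, z normalised to -1 to 1, where 1 is 360 degrees, then the opening, from -1 (shut) to 1 (fully open). A call has 1 to 10 rows; each row is the pose to reach, as a shift and turn from the pose commanded when the call began, along the tool's axes at that moment, turning the shorter way round; what a row does not reach only later rows make up. A row lasts 1/12 s, in which the tool goes at most 41.7 mm and 7.16 degrees, less where a joint would pass 70% of its speed; a pose out of reach is approached as far as the arm can. A call with a number of a shift or a turn outside -1 to 1 is refused whole. A call with a gripper value outside its range is refused whole. The fingers move at their own pace and stop on an object; the grip force is fixed at half the most. Time passes only in rows, so rows that repeat a pose let the fingers close. It gives the time, the measured TCP pose, the force, the opening and the grip force at its end, in the units of the state.
- state(): the state, without advancing time (a new reading comes with each control period).
- read_camera(name): name is "scene" or "top"; returns (picture, depth): 384x512x3 uint8, red, green, blue; 384x512 float32, mm along the optical axis (not along the pixel's ray), 0 where there is no reading.
- get_calibration(name): a dict with "camera_matrix" (3x3 intrinsics, pixels), "position" and "orientation" of the camera in the world. Camera axes: x right, y up, looking along -z (the intrinsics and any distortion apply to the point x, -y, -z); pixel columns grow to the right and rows downward; lengths in mm; the calibration is good to about 2 mm. A picture is of the moment at which its call begins. get_calibration takes no time and is no camera call.
- job_done(): hands the job in; it is judged then, once.
The state is a dict: "t": time; "joints": joint angles; "qvel": joint speeds; "tau": joint torques, N m; "eef_pos": TCP position; "tcp_rot": TCP orientation; "ft_force": force on the tool from outside, world axes, zero at the start; "moment": the same for the moment, N m; "opening": opening from 0.0 (shut) to 1.0 (fully open); "grip_force": force on a finger pad.
Only numpy, scipy, OpenCV 4.12 (cv2) and the standard library are available. Lean on these libraries where they do the work, as an engineer would, in place of code of your own. Each camera call takes 0.05 s, during which the arm holds its last target. There are 200 camera calls.

## Working session

There is one attempt and no reset: what is moved stays moved. The work goes in short steps, Python scripts to look and compute and a tool call to move; the robot and the scene stay as the last step left them, time stands still between calls to the robot, and variables do not carry over. Pictures are saved under pics/ and viewed, at most 10 in all, crops included, and the job is handed in when it is done.

Besides the shell and the picture viewer there is one more tool, called after "Emit:" as name(argument=value, ...), one argument or row to a line, values as JSON. arm_command: Moves the arm, as the interface text tells. Its arguments: {"type":"object","properties":{"rows":{"type":"array","items":{"type":"array","items":{"type":"array","items":{"type":"number","minimum":-1,"maximum":1}}}}},"required":["rows"]}

```bash
ls; mkdir -p pics
python3 - <<'E'
from cell import *
import cv2,numpy as np
np.set_printoptions(suppress=True,precision=3)
print(state())
ims=[]
for n in ("scene","top"):
    p,d=read_camera(n); c=get_calibration(n); print(n,c)
    np.savez(f"pics/{n}0.npz",p=p,d=d)
    cv2.imwrite(f"pics/{n}0.png",p[:,:,::-1])
E
```

```text
pics
{'t': 0.0, 'joints': array([-1.396,  0.492,  1.559,  0.   ,  1.092, -0.106]), 'qvel': array([-0.001,  0.001,  0.001, -0.002,  0.001,  0.001]), 'tau': array([  0.002, -61.263, -25.818,   0.069,   0.048,  -0.   ]), 'eef_pos': array([ 173.215, -600.473,  404.143]), 'tcp_rot': array([-3.14 , -0.   ,  0.281]), 'ft_force': array([-0.028, -0.745,  0.359]), 'moment': array([-0.002, -0.003, -0.027]), 'grip_force': 0.0, 'opening': 1.000425922589193}
scene {'camera_matrix': array([[430.523,   0.   , 251.833],
       [  0.   , 430.523, 193.78 ],
       [  0.   ,   0.   ,   1.   ]]), 'position': array([1249.878,  266.984, 1106.586]), 'orientation': array([0.666, 0.004, 1.97 ])}
top {'camera_matrix': array([[374.446,   0.   , 258.106],
       [  0.   , 374.446, 190.097],
       [  0.   ,   0.   ,   1.   ]]), 'position': array([ 370.241,  -24.279, 1474.804]), 'orientation': array([ 0.119,  0.007, -1.562])}
```

View pics/scene0.png

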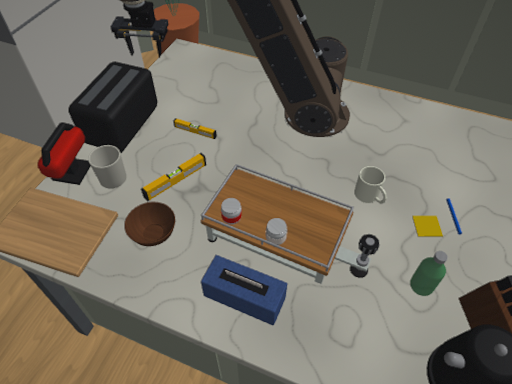

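View pics/top0.png

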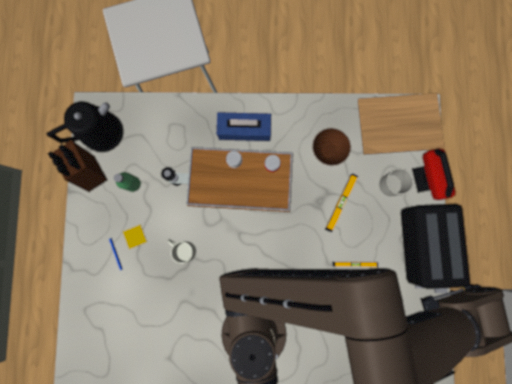

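The larger level lies at about (175,176) in scene and (342,203) in top, and the small decoy is at (195,128) in scene. The shelf is at about (240,180) in top, and the knob is at (369,243) in scene and (168,174) in top.

```bash
cat > h.py <<'E'
from cell import *
import cv2,numpy as np
from scipy.spatial.transform import Rotation as R
np.set_printoptions(suppress=True,precision=2)
def ray(n,uv):
    c=get_calibration(n);K=c["camera_matrix"];uv=np.atleast_2d(uv).astype(float)
    d=np.c_[(uv[:,0]-K[0,2])/K[0,0],-(uv[:,1]-K[1,2])/K[1,1],-np.ones(len(uv))]
    return c["position"],d@R.from_euler('xyz',c["orientation"]).as_matrix().T
def plane(n,uv,z):
    o,d=ray(n,uv); return o+d*((z-o[2])/d[:,2])[:,None]
def pts(n,uv,depth):   # depth along the optical axis
    o,d=ray(n,uv); uv=np.atleast_2d(uv).astype(int); return o+d*depth[uv[:,1],uv[:,0]][:,None]
def mask(p,lo,hi,box):
    m=cv2.inRange(cv2.cvtColor(p,cv2.COLOR_RGB2HSV),lo,hi);k=np.zeros_like(m);x0,y0,x1,y1=box;k[y0:y1,x0:x1]=m[y0:y1,x0:x1];return k
def uvs(m): v,u=np.nonzero(m); return np.c_[u,v]
E
python3 - <<'E'
from h import *
Y=((20,120,120),(35,255,255))
for n,box,bb in (("scene",(130,145,215,205),(195,160,360,285)),("top",(320,165,365,240),(180,140,300,220))):
    f=np.load(f"pics/{n}0.npz");p,d=f["p"],f["d"]
    m=mask(p,*Y,box);uv=uvs(m)
    P=pts(n,uv,d); print(n,"level n",len(uv),"z pct",np.percentile(P[:,2],[5,50,95]))
    top=uv[P[:,2]>36] if n=="scene" else uv
    W=plane(n,top,44)[:,:2]
    r=cv2.minAreaRect(W.astype(np.float32)); print(" rect z44",r, "mean",W.mean(0))
    # board
    m=mask(p,(5,80,60),(20,255,255),bb);m=cv2.morphologyEx(m,cv2.MORPH_CLOSE,np.ones((5,5)));uv=uvs(m)
    P=pts(n,uv,d);ok=(abs(P[:,2]-108)<12);print(" board z",np.median(P[:,2]),ok.sum())
    W=plane(n,uv[ok],109)[:,:2];r=cv2.minAreaRect(W.astype(np.float32));print(" rect",r,cv2.boxPoints(r).ravel())
    # knob: depth points 125..160 near
    vv,uu=np.mgrid[0:384,0:512];uv=np.c_[uu.ravel(),vv.ravel()];P=pts(n,uv,d)
    # guess from stand: print high points near knob box
    kb=(355,230,385,280) if n=="scene" else (155,160,185,190)
    s=(uv[:,0]>kb[0])&(uv[:,0]<kb[2])&(uv[:,1]>kb[1])&(uv[:,1]<kb[3])&(P[:,2]>143)&(P[:,2]<165)
    Q=P[s];print(" knob",s.sum(),Q.mean(0),Q.min(0),Q.max(0))
    c=cv2.minEnclosingCircle(plane(n,uv[s],152)[:,:2].astype(np.float32));print("  circ",c)
E
```

```text
scene level n 646 z pct [ 2.37 39.78 47.6 ]
 rect z44 ((498.6246032714844, -330.58148193359375), (33.32563781738281, 226.4810791015625), 64.29766082763672) mean [ 501.91 -333.9 ]
 board z 109.79398037441172 7295
 rect ((577.1921997070312, 55.14186096191406), (378.5651550292969, 226.3014373779297), 87.01275634765625) [ 454.33 -127.99  680.32 -139.78  700.05  238.27  474.06  250.06]
 knob 280 [589.93 312.78 152.11] [561.48 287.4  143.53] [612.67 337.68 157.94]
  circ ((589.5151977539062, 312.0003356933594), 27.615402221679688)
top level n 331 z pct [18.99 42.3  48.13]
 rect z44 ((499.09954833984375, -331.8936767578125), (27.283241271972656, 227.2445526123047), 64.19853973388672) mean [ 498.1  -331.53]
 board z 108.61769635693258 4840
 rect ((577.4854736328125, 56.01629638671875), (363.3545227050781, 201.67962646484375), 87.1624526977539) [ 467.78 -120.45  669.21 -130.43  687.2   232.48  485.76  242.46]
 knob 158 [585.83 311.08 151.81] [562.3  286.46 144.33] [610.38 335.83 160.7 ]
  circ ((586.8942260742188, 311.1626892089844), 26.18994903564453)
```

```bash
cat >> h.py <<'E'
def plan(wps,start=None):
    """wps: list of (x,y,z,yaw) TCP, tool down. Prints shift/turn numbers for each call."""
    s=state(); p=s["eef_pos"]; r=R.from_euler('xyz',s["tcp_rot"])
    for w in wps:
        q=np.array(w[:3]);rt=R.from_euler('xyz',[np.pi,0,w[3]])
        sh=r.inv().apply(q-p)/150; tv=(r.inv()*rt).as_rotvec()/(2*np.pi)
        print(w,np.round(sh,3),np.round(tv,4),"rows>=%.1f"%max(np.linalg.norm(q-p)/41.7,np.linalg.norm(tv)*360/7.16),"j6~%.2f"%(np.arctan2(w[1],w[0])+1.571-w[3]))
        p,r=q,rt
E
python3 - <<'E'
from h import *
f=np.load("pics/scene0.npz");p,d=f["p"],f["d"];vv,uu=np.mgrid[0:384,0:512];uv=np.c_[uu.ravel(),vv.ravel()];P=pts("scene",uv,d)
s=(uv[:,0]>70)&(uv[:,0]<158)&(uv[:,1]>62)&(uv[:,1]<150)&(P[:,2]>50);Q=P[s];print("toaster",np.percentile(Q,[1,99],axis=0))
f=np.load("pics/top0.npz");p,d=f["p"],f["d"];P=pts("top",uv,d)
# tins from both views, at height 165
for n in("scene","top"):
    f=np.load(f"pics/{n}0.npz");P=pts(n,uv,f["d"])
    b=P[(abs(P[:,0]-620)<70)&(abs(P[:,1]-55)<170)&(P[:,2]>150)&(P[:,2]<175)]
    lab=b[:,1]>b[:,1].mean()
    for l in(0,1):print(n,"tin",b[lab==l].mean(0),b[lab==l].min(0),b[lab==l].max(0))
plan([(290,-470,404,.281),(400,-400,404,-.1),(499,-331.5,340,-.449),(499,-331.5,195,-.449)])
E
```

```text
toaster [[ 207.12 -722.02   53.57]
 [ 569.31 -543.38  186.14]]
scene tin [632.67 -61.26 163.05] [604.03 -89.06 150.01] [656.29 -36.07 172.11]
scene tin [646.69  76.65 162.69] [616.18  47.49 150.14] [672.56 102.39 169.23]
top tin [625.92 -63.73 163.22] [601.23 -90.75 150.05] [653.98 -36.99 171.67]
top tin [640.49  74.42 162.13] [613.71  49.14 150.62] [667.76  99.33 171.04]
(290, -470, 404, 0.281) [ 0.99 -0.62  0.  ] [-0. -0. -0.] rows>=4.2 j6~0.27
(400, -400, 404, -0.1) [ 0.83 -0.24 -0.  ] [ 0.   -0.    0.06] rows>=3.1 j6~0.89
(499, -331.5, 340, -0.449) [ 0.61 -0.52  0.43] [ 0.   -0.    0.06] rows>=3.3 j6~1.43
(499, -331.5, 195, -0.449) [ 0.   -0.    0.97] [0. 0. 0.] rows>=3.5 j6~1.43
```

Emit:
arm_command(
  rows=[
    [[0.99,-0.62,0,0,0,0,0.3],[0.99,-0.62,0,0,0,0,0.3],[0.99,-0.62,0,0,0,0,0.3],[0.99,-0.62,0,0,0,0,0.3],[0.99,-0.62,0,0,0,0,0.3]],
  ],
)

```text
t: 0.52
eef_pos: [292.7, -466.2, 404.7]
tcp_rot: [-3.14, -0.001, 0.284]
ft_force: [0.2, -0.2, -0.2]
opening: 0.706
grip_force: 0.0
```

Emit:
arm_command(
  rows=[
    [[0.83,-0.24,0,0,0,0.06,0.3],[0.83,-0.24,0,0,0,0.06,0.3],[0.83,-0.24,0,0,0,0.06,0.3],[0.83,-0.24,0,0,0,0.06,0.3]],
  ],
)

```text
t: 0.85
eef_pos: [402.4, -398.9, 404.6]
tcp_rot: [-3.141, -0.0, -0.101]
ft_force: [-1.1, -0.1, -0.5]
opening: 0.651
grip_force: 0.0
```

Emit:
arm_command(
  rows=[
    [[0.61,-0.52,0.43,0,0,0.056,0.3],[0.61,-0.52,0.43,0,0,0.056,0.3],[0.61,-0.52,0.43,0,0,0.056,0.3],[0.61,-0.52,0.43,0,0,0.056,0.3],[0.61,-0.52,0.43,0,0,0.056,0.3],[0.61,-0.52,0.43,0,0,0.056,0.3]],
  ],
)

```text
t: 1.35
eef_pos: [498.4, -332.1, 339.9]
tcp_rot: [3.142, 0.001, -0.445]
ft_force: [-0.9, 1.2, 0.2]
opening: 0.649
grip_force: 0.0
```

Run:
```python
from h import *
s=state();print(s["t"],s["eef_pos"],s["tcp_rot"],s["opening"])
plan([(499,-331.5,196,-.449)])
p,d=read_camera("scene")
cv2.imwrite("pics/a.png",cv2.resize(p[80:260,100:300],(800,720))[:600,:,::-1])
```

```text
1.35 [ 498.45 -332.11  339.88] [ 3.14  0.   -0.44] 0.6486871969019006
(499, -331.5, 196, -0.449) [ 0.   -0.01  0.96] [0. 0. 0.] rows>=3.5 j6~1.43
```

View pics/a.png

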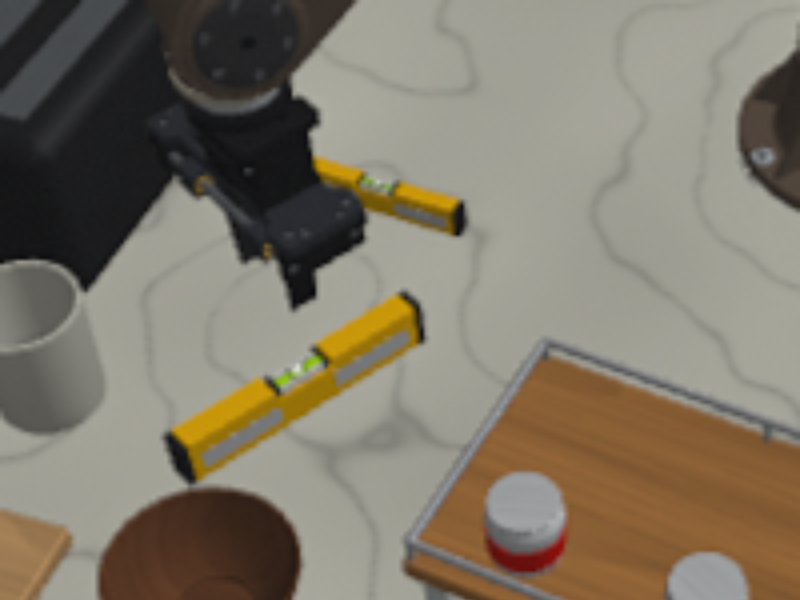

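The gripper is above the level's middle (vial at about (297,372) in the crop) and the fingers straddle it. Next I descend, grip and lift.

Emit:
arm_command(
  rows=[
    [[0,-0.01,0.5,0,0,0,0.3],[0,-0.01,0.8,0,0,0,0.3],[0,-0.01,0.96,0,0,0,0.3],[0,-0.01,0.96,0,0,0,0.3],[0,-0.01,0.96,0,0,0,0.3],[0,-0.01,0.96,0,0,0,-1],[0,-0.01,0.96,0,0,0,-1],[0,-0.01,0.96,0,0,0,-1],[0,-0.01,0.96,0,0,0,-1],[0,-0.01,0.96,0,0,0,-1]],
  ],
)

```text
t: 2.23
eef_pos: [499.1, -330.9, 197.7]
tcp_rot: [3.141, -0.002, -0.448]
ft_force: [0.4, 0.1, 0.5]
opening: 0.357
grip_force: 0.0
```

Emit:
arm_command(
  rows=[
    [[0,0,0,0,0,0,-1],[0,0,0,0,0,0,-1],[0,0,0,0,0,0,-1],[0,0,0,0,0,0,-1]],
  ],
)

```text
t: 2.57
eef_pos: [499.1, -331.2, 197.2]
tcp_rot: [3.141, -0.002, -0.448]
ft_force: [-2.7, -3.3, 8.6]
opening: 0.249
grip_force: 30.0
```

Run:
```python
from h import *
plan([(499,-331.2,340,-.449),(500,-220,390,.2),(510,-85,390,.86),(547,55.6,390,1.518),(547,55.6,316,1.518)])
```

```text
(499, -331.2, 340, -0.449) [ 0.    0.   -0.95] [ 0. -0.  0.] rows>=3.4 j6~1.43
(500, -220, 390, 0.2) [-0.32 -0.67 -0.33] [ 0.   0.  -0.1] rows>=5.2 j6~0.96
(510, -85, 390, 0.86) [ 0.24 -0.87 -0.  ] [-0.   0.  -0.1] rows>=5.3 j6~0.55
(547, 55.6, 390, 1.518) [ 0.87 -0.42 -0.  ] [ 0.   0.  -0.1] rows>=5.3 j6~0.15
(547, 55.6, 316, 1.518) [ 0.   -0.    0.49] [0. 0. 0.] rows>=1.8 j6~0.15
```

Emit:
arm_command(
  rows=[
    [[0,0,-0.1,0,0,0,-1],[0,0,-0.3,0,0,0,-1],[0,0,-0.5,0,0,0,-1],[0,0,-0.7,0,0,0,-1],[0,0,-0.88,0,0,0,-1],[0,0,-0.95,0,0,0,-1]],
  ],
)

```text
t: 3.07
eef_pos: [499.2, -330.6, 342.1]
tcp_rot: [3.141, -0.004, -0.448]
ft_force: [-0.6, -0.3, -3.4]
opening: 0.251
grip_force: 30.0
```

Emit:
arm_command(
  rows=[
    [[-0.02,-0.05,-0.05,0,0,-0.01,-1],[-0.08,-0.17,-0.1,0,0,-0.028,-1],[-0.14,-0.3,-0.16,0,0,-0.046,-1],[-0.2,-0.42,-0.22,0,0,-0.064,-1],[-0.26,-0.55,-0.28,0,0,-0.082,-1],[-0.3,-0.64,-0.32,0,0,-0.097,-1],[-0.32,-0.67,-0.33,0,0,-0.1033,-1]],
  ],
)

```text
t: 3.65
eef_pos: [499.2, -217.3, 388.1]
tcp_rot: [-3.141, 0.0, 0.208]
ft_force: [0.6, 0.7, -3.8]
opening: 0.251
grip_force: 30.0
```

Emit:
arm_command(
  rows=[
    [[0.02,-0.08,0,0,0,-0.01,-1],[0.06,-0.23,0,0,0,-0.028,-1],[0.1,-0.38,0,0,0,-0.046,-1],[0.15,-0.55,0,0,0,-0.064,-1],[0.19,-0.7,0,0,0,-0.082,-1],[0.23,-0.83,0,0,0,-0.099,-1],[0.24,-0.87,0,0,0,-0.105,-1]],
  ],
)

```text
t: 4.23
eef_pos: [508.3, -81.9, 387.1]
tcp_rot: [-3.139, 0.0, 0.869]
ft_force: [-0.9, 0.6, -4.3]
opening: 0.252
grip_force: 30.0
```

Emit:
arm_command(
  rows=[
    [[0.08,-0.04,0,0,0,-0.01,-1],[0.23,-0.11,0,0,0,-0.028,-1],[0.38,-0.18,0,0,0,-0.046,-1],[0.55,-0.27,0,0,0,-0.064,-1],[0.7,-0.34,0,0,0,-0.082,-1],[0.83,-0.4,0,0,0,-0.099,-1],[0.87,-0.42,0,0,0,-0.105,-1],[0.87,-0.42,0,0,0,-0.105,-1]],
  ],
)

```text
t: 4.9
eef_pos: [545.8, 57.4, 386.9]
tcp_rot: [-3.14, -0.0, 1.524]
ft_force: [0.4, -0.6, -2.9]
opening: 0.246
grip_force: 30.0
```

Run:
```python
from h import *
np.set_printoptions(suppress=True,precision=4)
s=state();print(s["t"],s["eef_pos"],s["tcp_rot"],s["opening"],s["ft_force"])
plan([(547,55.6,330,1.518)])
p,d=read_camera("scene")
cv2.imwrite("pics/b.png",cv2.resize(p[130:280,190:390],(800,600))[:,:,::-1])
```

```text
4.9 [545.837   57.3945 386.9172] [-3.1396 -0.0001  1.5245] 0.24641061234437656 [ 0.4334 -0.6095 -2.9396]
(547, 55.6, 330, 1.518) [-0.012  0.009  0.379] [-0.0003 -0.      0.001 ] rows>=1.4 j6~0.15
```

View pics/b.png

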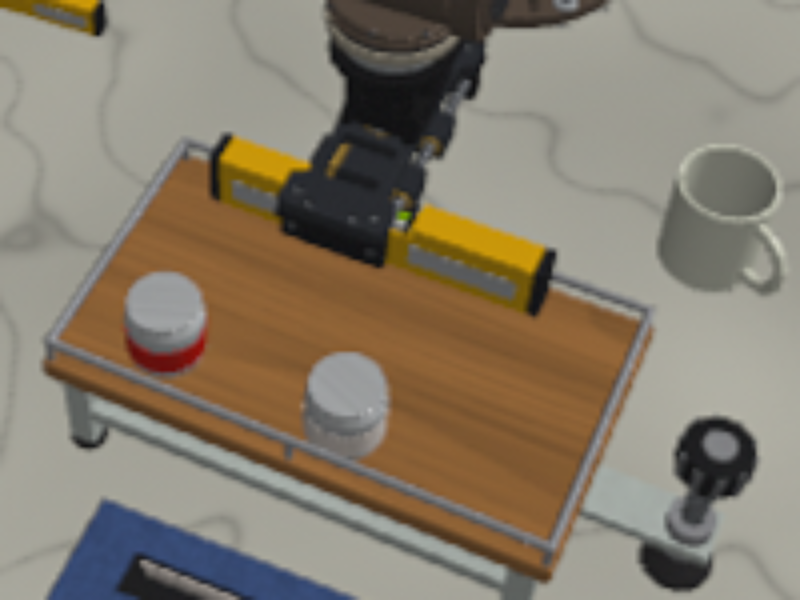

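The level is held above the strip, parallel to the front rail, and the tins are untouched. Next I lower it slowly.

Emit:
arm_command(
  rows=[
    [[-0.01,0.01,0.15,0,0,0.001,-1],[-0.01,0.01,0.3,0,0,0.001,-1],[-0.01,0.01,0.4,0,0,0.001,-1],[-0.01,0.01,0.46,0,0,0.001,-1],[-0.01,0.01,0.48,0,0,0.001,-1],[-0.01,0.01,0.49,0,0,0.001,-1],[-0.01,0.01,0.49,0,0,0.001,-1]],
  ],
)

```text
t: 5.53
eef_pos: [547.4, 53.9, 315.0]
tcp_rot: [3.141, 0.0, 1.513]
ft_force: [0.9, 1.0, -3.9]
opening: 0.249
grip_force: 30.0
```

Emit:
arm_command(
  rows=[
    [[0,0,0.01,0,0,0,-1],[0,0,0.016,0,0,0,-1],[0,0,0.022,0,0,0,-1],[0,0,0.022,0,0,0,-1],[0,0,0.022,0,0,0,-1]],
  ],
)

```text
t: 5.95
eef_pos: [547.2, 54.2, 311.6]
tcp_rot: [3.141, 0.0, 1.514]
ft_force: [-0.4, 0.4, -4.3]
opening: 0.255
grip_force: 30.0
```

Emit:
arm_command(
  rows=[
    [[0,0,0.008,0,0,0,-1],[0,0,0.016,0,0,0,-1],[0,0,0.02,0,0,0,-1],[0,0,0.02,0,0,0,-1]],
  ],
)

```text
t: 6.28
eef_pos: [547.2, 54.2, 308.2]
tcp_rot: [-3.141, 0.0, 1.514]
ft_force: [0.0, -0.1, -4.5]
opening: 0.251
grip_force: 30.0
```

Emit:
arm_command(
  rows=[
    [[0,0,0.005,0,0,0,-1],[0,0,0.009,0,0,0,-1],[0,0,0.01,0,0,0,-1],[0,0,0.01,0,0,0,-1]],
  ],
)

```text
t: 6.62
eef_pos: [547.2, 54.2, 306.8]
tcp_rot: [-3.141, 0.0, 1.514]
ft_force: [-0.3, -0.3, -3.2]
opening: 0.252
grip_force: 30.0
```

Emit:
arm_command(
  rows=[
    [[0,0,0.004,0,0,0,-1],[0,0,0.006,0,0,0,-1],[0,0,0.006,0,0,0,-1]],
  ],
)

```text
t: 6.87
eef_pos: [547.2, 54.2, 306.2]
tcp_rot: [3.141, 0.0, 1.514]
ft_force: [0.1, 1.6, 0.1]
opening: 0.248
grip_force: 30.0
```

Contact has come (the load has shifted to the shelf). Release and rise.

Emit:
arm_command(
  rows=[
    [[0,0,0,0,0,0,-0.42],[0,0,0,0,0,0,-0.35],[0,0,0,0,0,0,-0.2],[0,0,0,0,0,0,-0.1],[0,0,0,0,0,0,0],[0,0,0,0,0,0,0],[0,0,0,0,0,0,0]],
  ],
)

```text
t: 7.45
eef_pos: [547.2, 54.2, 306.0]
tcp_rot: [3.141, 0.0, 1.514]
ft_force: [-1.0, -0.5, 0.2]
opening: 0.495
grip_force: 0.0
```

Emit:
arm_command(
  rows=[
    [[0,0,-0.05,0,0,0,0],[0,0,-0.2,0,0,0,0],[0,0,-0.4,0,0,0,0],[0,0,-0.6,0,0,0,0],[0,0,-0.7,0,0,0,0],[0,0,-0.7,0,0,0,0]],
  ],
)

```text
t: 7.95
eef_pos: [547.3, 54.2, 415.0]
tcp_rot: [3.135, -0.0, 1.514]
ft_force: [0.1, 0.5, -0.0]
opening: 0.5
grip_force: 0.0
```

Run:
```python
from h import *
np.set_printoptions(suppress=True,precision=4)
s=state();print(s["t"],s["eef_pos"],s["tcp_rot"],s["opening"],s["ft_force"])
# go to the knob with j6 near -2.45: yaw = atan2+1.571+2.45
k=(588,312)
plan([(560,150,410,2.35),(575,235,410,3.19),(*k,410,4.03),(*k,400,4.5)])
```

```text
7.95 [547.281   54.2174 415.03  ] [ 3.1354 -0.0001  1.5142] 0.5002835734622184 [ 0.1492  0.5049 -0.0178]
(560, 150, 410, 2.35) [0.642 0.048 0.034] [ 0.0009  0.0004 -0.133 ] rows>=6.7 j6~-0.52
(575, 235, 410, 3.19) [0.333 0.469 0.   ] [ 0.      0.     -0.1337] rows>=6.7 j6~-1.23
(588, 312, 410, 4.03) [-0.111  0.509  0.   ] [ 0.      0.     -0.1337] rows>=6.7 j6~-1.97
(588, 312, 400, 4.5) [ 0.    -0.     0.067] [ 0.      0.     -0.0748] rows>=3.8 j6~-2.44
```

Emit:
arm_command(
  rows=[
    [[0.64,0.05,0.03,0,0,-0.133,0.7],[0.64,0.05,0.03,0,0,-0.133,0.7],[0.64,0.05,0.03,0,0,-0.133,0.7],[0.64,0.05,0.03,0,0,-0.133,0.7],[0.64,0.05,0.03,0,0,-0.133,0.7],[0.64,0.05,0.03,0,0,-0.133,0.7],[0.64,0.05,0.03,0,0,-0.133,0.7],[0.64,0.05,0.03,0,0,-0.133,0.7]],
  ],
)

```text
t: 8.62
eef_pos: [560.0, 149.7, 405.9]
tcp_rot: [-3.141, -0.001, 2.354]
ft_force: [-0.2, 0.6, 0.6]
opening: 0.846
grip_force: 0.0
```

Emit:
arm_command(
  rows=[
    [[0.33,0.47,0,0,0,-0.134,0.7],[0.33,0.47,0,0,0,-0.134,0.7],[0.33,0.47,0,0,0,-0.134,0.7],[0.33,0.47,0,0,0,-0.134,0.7],[0.33,0.47,0,0,0,-0.134,0.7],[0.33,0.47,0,0,0,-0.134,0.7],[0.33,0.47,0,0,0,-0.134,0.7]],
  ],
)

```text
t: 9.2
eef_pos: [575.4, 234.4, 406.0]
tcp_rot: [-3.141, -0.001, -3.088]
ft_force: [0.0, -0.7, -0.9]
opening: 0.85
grip_force: 0.0
```

Emit:
arm_command(
  rows=[
    [[-0.11,0.51,0,0,0,-0.134,0.7],[-0.11,0.51,0,0,0,-0.134,0.7],[-0.11,0.51,0,0,0,-0.134,0.7],[-0.11,0.51,0,0,0,-0.134,0.7],[-0.11,0.51,0,0,0,-0.134,0.7],[-0.11,0.51,0,0,0,-0.134,0.7],[-0.11,0.51,0,0,0,-0.134,0.7],[-0.11,0.51,0,0,0,-0.134,0.7]],
  ],
)

```text
t: 9.87
eef_pos: [588.1, 311.6, 406.0]
tcp_rot: [3.141, -0.001, -2.248]
ft_force: [0.1, 0.1, -0.4]
opening: 0.849
grip_force: 0.0
```

```bash
cat >> h.py <<'E'
C=np.array([547.,54.5]);  AX=np.array([0.052,0.9986])
def vial(n,k=1,z=150,off=(0,0)):
    """profile of the level's top along its axis, from image n: returns s (mm along axis), rgb means"""
    ps=[read_camera(n) for _ in range(k)]
    p=np.mean([q[0] for q in ps],0)
    s=np.arange(-40,40.1,1.0); out=[]
    c=get_calibration(n);K=c["camera_matrix"];Rc=R.from_euler('xyz',c["orientation"]).as_matrix()
    nx=np.array([AX[1],-AX[0]])
    for a in s:
        w=np.array([np.r_[C+off+AX*a+nx*b,z] for b in (-2,-1,0,1,2)])
        q=(w-c["position"])@Rc; u=K[0,0]*q[:,0]/-q[:,2]+K[0,2]; v=-K[1,1]*q[:,1]/-q[:,2]+K[1,2]
        r=cv2.remap(p.astype(np.float32),u.astype(np.float32)[None],v.astype(np.float32)[None],cv2.INTER_CUBIC)[0]
        out.append(r.mean(0))
    return s,np.array(out),p
E
python3 - <<'E'
from h import *
np.set_printoptions(suppress=True,precision=3)
s=state();print(s["t"],s["eef_pos"],s["tcp_rot"],s["joints"][5],s["opening"])
plan([(588,312,380,4.5),(588,312,309,4.5)])
ims=[]
for n in("scene","top"):
    c=get_calibration(n);K=c["camera_matrix"];q=(np.r_[C,150]-c["position"])@R.from_euler('xyz',c["orientation"]).as_matrix()
    u,v=K[0,0]*q[0]/-q[2]+K[0,2],K[1,1]*q[1]/q[2]+K[1,2];print(n,u,v)
    a,b,p=vial(n); u,v=int(u),int(v)
    ims.append(cv2.resize(p[v-19:v+19,u-25:u+25].astype(np.uint8),(790,600),interpolation=cv2.INTER_CUBIC)[::2])
    print(np.c_[a,b][::3].astype(int).tolist())
    for nm in [n]:
        p,d=read_camera(n);m=mask(p,(20,120,120),(35,255,255),(int(u)-50,int(v)-40,int(u)+50,int(v)+40))
        uv=uvs(m);P=pts(n,uv,d);uv=uv[P[:,2]>146];r=cv2.minAreaRect(plane(n,uv,153)[:,:2].astype(np.float32));print(r)
cv2.imwrite("pics/c.png",np.vstack(ims)[:,:,::-1])
E
```

```text
9.8667 [588.148 311.561 405.981] [ 3.141 -0.001 -2.248] -2.0759526170532108 0.8485302934905483
(588, 312, 380, 4.5) [-0.002  0.003  0.173] [ 0.    -0.    -0.074] rows>=3.7 j6~-2.44
(588, 312, 309, 4.5) [ 0.    -0.     0.473] [0. 0. 0.] rows>=1.7 j6~-2.44
scene 280.94298988863517 199.77677974216394
[[-40, 210, 159, 10], [-37, 210, 158, 10], [-34, 210, 158, 9], [-31, 214, 161, 10], [-28, 198, 149, 9], [-25, 120, 85, 10], [-22, 82, 106, 12], [-19, 117, 168, -5], [-16, 116, 156, 22], [-13, 145, 159, 113], [-10, 149, 157, 131], [-7, 146, 159, 123], [-4, 123, 159, 46], [-1, 116, 165, 1], [2, 127, 175, 21], [5, 111, 152, 3], [8, 103, 142, 4], [11, 119, 164, 6], [14, 124, 169, 8], [17, 125, 174, 13], [20, 125, 172, 9], [23, 66, 96, 22], [26, 71, 61, 38], [29, 188, 141, 7], [32, 214, 161, 9], [35, 210, 158, 10], [38, 210, 158, 9]]
((549.1439208984375, 54.84199142456055), (225.50701904296875, 31.67771339416504), 86.38160705566406)
top 239.2185735162967 184.8869599403491
[[-40, 221, 167, 0], [-37, 222, 168, 0], [-34, 223, 169, 0], [-31, 221, 166, 0], [-28, 211, 158, 0], [-25, 177, 139, -6], [-22, 143, 139, 32], [-19, 136, 158, 76], [-16, 155, 183, 109], [-13, 177, 199, 142], [-10, 187, 204, 156], [-7, 183, 201, 147], [-4, 170, 197, 117], [-1, 159, 194, 90], [2, 152, 190, 77], [5, 147, 185, 76], [8, 145, 181, 77], [11, 146, 181, 77], [14, 150, 188, 76], [17, 149, 189, 75], [20, 137, 170, 70], [23, 129, 142, 54], [26, 148, 128, 28], [29, 182, 138, 2], [32, 208, 154, -1], [35, 221, 165, 0], [38, 222, 168, 0]]
((546.4819946289062, 56.71044158935547), (225.67919921875, 26.833660125732422), 87.15323638916016)
```

View pics/c.png

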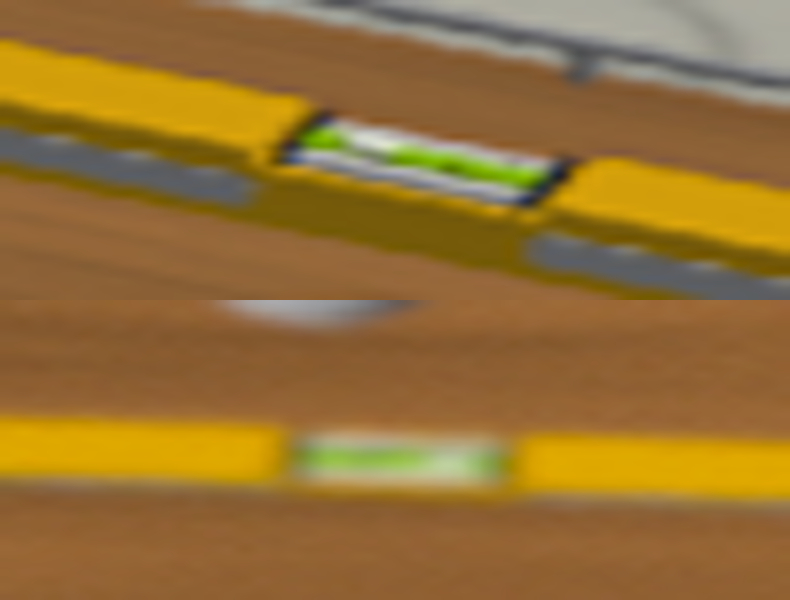

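The bubble (whitish) is off towards the right end of the shelf (about (370,140) in the upper crop). By profile it lies about 11 mm from the middle, so roughly 4 rad of knob. Next I grip the knob and turn it clockwise.

Emit:
arm_command(
  rows=[
    [[0,0,0.17,0,0,-0.06,0.6],[0,0,0.17,0,0,-0.06,0.6],[0,0,0.17,0,0,-0.06,0.6],[0,0,0.3,0,0,-0.06,0.6],[0,0,0.5,0,0,-0.06,0.6],[0,0,0.64,0,0,-0.06,0.6],[0,0,0.64,0,0,-0.06,0.6],[0,0,0.64,0,0,-0.06,0.6]],
  ],
)

```text
t: 10.73
eef_pos: [588.3, 311.6, 310.1]
tcp_rot: [3.14, -0.001, -1.874]
ft_force: [-0.2, 0.2, 0.6]
opening: 0.798
grip_force: 0.0
```

Emit:
arm_command(
  rows=[
    [[0,0,0,0,0,0,0.2],[0,0,0,0,0,0,0.1],[0,0,0,0,0,0,-1],[0,0,0,0,0,0,-1],[0,0,0,0,0,0,-1],[0,0,0,0,0,0,-1]],
  ],
)

```text
t: 11.23
eef_pos: [587.5, 311.9, 311.3]
tcp_rot: [3.14, -0.0, -1.873]
ft_force: [-6.5, 1.8, 5.4]
opening: 0.512
grip_force: 30.0
```

Run:
```python
from h import *
s=state();print({k:s[k] for k in("t","eef_pos","tcp_rot","joints","ft_force","moment","opening","grip_force")})
```

```text
{'t': 11.2333, 'eef_pos': array([587.46, 311.93, 311.29]), 'tcp_rot': array([ 3.14, -0.  , -1.87]), 'joints': array([ 0.39,  0.64,  1.55,  0.  ,  0.95, -2.45]), 'ft_force': array([-6.5 ,  1.8 ,  5.35]), 'moment': array([ 0.61,  1.16, -0.01]), 'opening': 0.5117124098234563, 'grip_force': 30.00113546848297}
```

Emit:
arm_command(
  rows=[
    [[0,0.006,0,0,0,0.005,-1],[0,0.006,0,0,0,0.025,-1],[0,0.006,0,0,0,0.045,-1],[0,0.006,0,0,0,0.065,-1],[0,0.006,0,0,0,0.085,-1],[0,0.006,0,0,0,0.105,-1],[0,0.006,0,0,0,0.12,-1],[0,0.006,0,0,0,0.125,-1]],
  ],
)

```text
t: 11.9
eef_pos: [586.6, 312.5, 311.3]
tcp_rot: [3.14, -0.0, -2.664]
ft_force: [-6.3, 3.8, 4.6]
opening: 0.511
grip_force: 30.0
```

```bash
cat >> h.py <<'E'
def bub(k=2):
    for n in("scene","top"):
        a,b,_=vial(n,k); B=b[:,2]; m=abs(a)<21
        w=np.clip(B[m]-np.median(B[m])-15,0,None); bc=(w*a[m]).sum()/max(w.sum(),1e-6)
        r=b[:,0]; h=(n=="scene")*130+(n=="top")*180
        L=a[np.nonzero((r<h)&(a<0)&(a>-35))[0][0]]; Rr=a[np.nonzero((r<h)&(a<35))[0][-1]]
        print(n,"bubble %.2f edges %d %d mid %.1f sum %d"%(bc,L,Rr,(L+Rr)/2,w.sum()))
        print("  B",np.c_[a,B][m][::2].astype(int)[:,1].tolist(),"\n  G",b[m,1][::2].astype(int).tolist())
    s=state();print("t %.2f"%s["t"],s["eef_pos"],s["tcp_rot"],"j6 %.3f"%s["joints"][5],s["ft_force"],s["moment"],"op %.3f"%s["opening"])
E
python3 -c "
from h import *
bub()"
```

```text
scene bubble -8.89 edges -25 26 mid 0.5 sum 991
  B [6, -5, 8, 76, 130, 122, 136, 139, 77, 12, 9, 21, 14, -1, 4, 18, 15, 0, 0, 16, 12] 
  G [160, 169, 158, 157, 159, 150, 159, 178, 172, 167, 169, 177, 164, 134, 143, 165, 172, 171, 173, 180, 168]
top bubble -8.59 edges -25 28 mid 1.5 sum 599
  B [62, 76, 100, 119, 141, 151, 154, 144, 129, 107, 92, 80, 77, 76, 77, 75, 74, 75, 76, 75, 71] 
  G [160, 173, 184, 188, 194, 199, 202, 203, 201, 197, 193, 185, 180, 175, 174, 177, 182, 188, 189, 185, 169]
t 12.10 [586.59 312.45 311.3 ] [ 3.14 -0.   -2.66] j6 -1.665 [-6.25  4.09  5.16] [ 0.93  1.03 -0.02] op 0.512
```

Emit:
arm_command(
  rows=[
    [[0.006,0.009,0,0,0,0.01,-1],[0.006,0.009,0,0,0,0.03,-1],[0.006,0.009,0,0,0,0.05,-1],[0.006,0.009,0,0,0,0.07,-1],[0.006,0.009,0,0,0,0.09,-1],[0.006,0.009,0,0,0,0.11,-1],[0.006,0.009,0,0,0,0.13,-1],[0.006,0.009,0,0,0,0.15,-1],[0.006,0.009,0,0,0,0.165,-1],[0.006,0.009,0,0,0,0.17,-1]],
  ],
)

```text
t: 12.93
eef_pos: [586.0, 313.5, 311.3]
tcp_rot: [3.138, 0.001, 2.551]
ft_force: [1.3, 7.5, 1.2]
opening: 0.512
grip_force: 30.0
```

Emit:
arm_command(
  rows=[
    [[0,0,0,0,0,0.01,-1],[0,0,0,0,0,0.03,-1],[0,0,0,0,0,0.05,-1],[0,0,0,0,0,0.07,-1],[0,0,0,0,0,0.09,-1],[0,0,0,0,0,0.11,-1],[0,0,0,0,0,0.13,-1],[0,0,0,0,0,0.145,-1],[0,0,0,0,0,0.15,-1],[0,0,0,0,0,0.15,-1]],
  ],
)

```text
t: 13.77
eef_pos: [586.6, 313.8, 311.4]
tcp_rot: [3.137, -0.003, 1.612]
ft_force: [6.9, 10.0, -3.0]
opening: 0.513
grip_force: 30.0
```

Emit:
arm_command(
  rows=[
    [[0,0,0,0,0,0,-1],[0,0,0,0,0,0,-1],[0,0,0,0,0,0,-1],[0,0,0,0,0,0,-1],[0,0,0,0,0,0,-1],[0,0,0,0,0,0,-1],[0,0,0,0,0,0,-1],[0,0,0,0,0,0,-1],[0,0,0,0,0,0,-1],[0,0,0,0,0,0,-1]],
  ],
)

```text
t: 14.6
eef_pos: [586.6, 313.8, 311.4]
tcp_rot: [3.137, -0.003, 1.614]
ft_force: [7.3, 10.9, -3.2]
opening: 0.513
grip_force: 30.0
```

Emit:
arm_command(
  rows=[
    [[0,0,0,0,0,0,-1],[0,0,0,0,0,0,-1],[0,0,0,0,0,0,-1],[0,0,0,0,0,0,-1],[0,0,0,0,0,0,-1],[0,0,0,0,0,0,-1],[0,0,0,0,0,0,-1],[0,0,0,0,0,0,-1]],
  ],
)

```text
t: 15.27
eef_pos: [586.5, 313.8, 311.4]
tcp_rot: [3.137, -0.003, 1.614]
ft_force: [7.9, 11.1, -2.5]
opening: 0.508
grip_force: 30.0
```

```bash
python3 -c "
from h import *
bub()"
```

```text
scene bubble -3.06 edges -26 26 mid 0.0 sum 764
  B [7, 8, 15, 19, 23, 12, 54, 115, 132, 128, 106, 57, 19, -2, -1, 21, 26, 7, -1, 17, 24] 
  G [158, 166, 167, 170, 168, 147, 138, 148, 155, 164, 173, 176, 153, 119, 134, 164, 171, 166, 168, 174, 151]
top bubble -2.73 edges -25 27 mid 1.0 sum 492
  B [71, 77, 81, 82, 89, 101, 121, 142, 153, 153, 144, 126, 108, 90, 80, 77, 76, 76, 76, 76, 70] 
  G [163, 176, 187, 189, 189, 186, 187, 191, 195, 197, 195, 190, 185, 181, 181, 185, 189, 191, 190, 185, 169]
t 15.47 [586.55 313.79 311.39] [ 3.14 -0.    1.61] j6 0.347 [ 7.05 10.59 -2.79] [ 1.73 -0.86 -0.01] op 0.509
```

Emit:
arm_command(
  rows=[
    [[0.01,0.007,0,0,0,0.01,-1],[0.01,0.007,0,0,0,0.03,-1],[0.01,0.007,0,0,0,0.05,-1],[0.01,0.007,0,0,0,0.07,-1],[0.01,0.007,0,0,0,0.09,-1],[0.01,0.007,0,0,0,0.11,-1],[0.01,0.007,0,0,0,0.13,-1],[0.01,0.007,0,0,0,0.15,-1],[0.01,0.007,0,0,0,0.165,-1],[0.01,0.007,0,0,0,0.175,-1]],
  ],
)

```text
t: 16.3
eef_pos: [587.8, 313.9, 311.4]
tcp_rot: [3.14, -0.004, 0.51]
ft_force: [6.8, -2.0, -0.6]
opening: 0.513
grip_force: 30.0
```

Emit:
arm_command(
  rows=[
    [[0,0,0,0,0,0,-1],[0,0,0,0,0,0,-1],[0,0,0,0,0,0,-1],[0,0,0,0,0,0,-1],[0,0,0,0,0,0,-1],[0,0,0,0,0,0,-1],[0,0,0,0,0,0,-1],[0,0,0,0,0,0,-1],[0,0,0,0,0,0,-1],[0,0,0,0,0,0,-1]],
  ],
)

```text
t: 17.13
eef_pos: [587.8, 313.9, 311.4]
tcp_rot: [3.14, -0.004, 0.515]
ft_force: [7.1, -1.9, -0.5]
opening: 0.513
grip_force: 30.0
```

Emit:
arm_command(
  rows=[
    [[0,0,0,0,0,0,-1],[0,0,0,0,0,0,-1],[0,0,0,0,0,0,-1],[0,0,0,0,0,0,-1],[0,0,0,0,0,0,-1],[0,0,0,0,0,0,-1],[0,0,0,0,0,0,-1],[0,0,0,0,0,0,-1],[0,0,0,0,0,0,-1],[0,0,0,0,0,0,-1]],
  ],
)

```text
t: 17.97
eef_pos: [587.8, 313.9, 311.3]
tcp_rot: [3.14, -0.004, 0.515]
ft_force: [6.7, -1.5, -0.1]
opening: 0.511
grip_force: 30.0
```

```bash
python3 -c "
from h import *
bub()
p,_=read_camera('scene')
cv2.imwrite('pics/d.png',cv2.resize(p[180:220,256:306],(750,600),interpolation=cv2.INTER_CUBIC)[:,:,::-1])"
```

```text
scene bubble -0.08 edges -26 26 mid 0.0 sum 824
  B [36, 36, 16, 14, 26, 2, 6, 56, 108, 122, 119, 130, 102, 53, 17, 16, 27, 7, -1, 20, 22] 
  G [166, 172, 168, 170, 170, 148, 118, 125, 148, 155, 157, 178, 160, 123, 137, 164, 171, 166, 169, 176, 149]
top bubble 0.33 edges -25 27 mid 1.0 sum 610
  B [70, 76, 80, 80, 78, 80, 91, 112, 133, 152, 160, 155, 140, 119, 98, 84, 76, 75, 75, 74, 69] 
  G [163, 177, 188, 190, 188, 182, 176, 174, 179, 187, 193, 193, 188, 184, 183, 185, 189, 191, 189, 183, 167]
t 18.17 [587.82 313.89 311.33] [ 3.14 -0.    0.51] j6 1.448 [ 6.25 -1.22 -0.87] [-0.43 -1.2  -0.04] op 0.509
```

View pics/d.png

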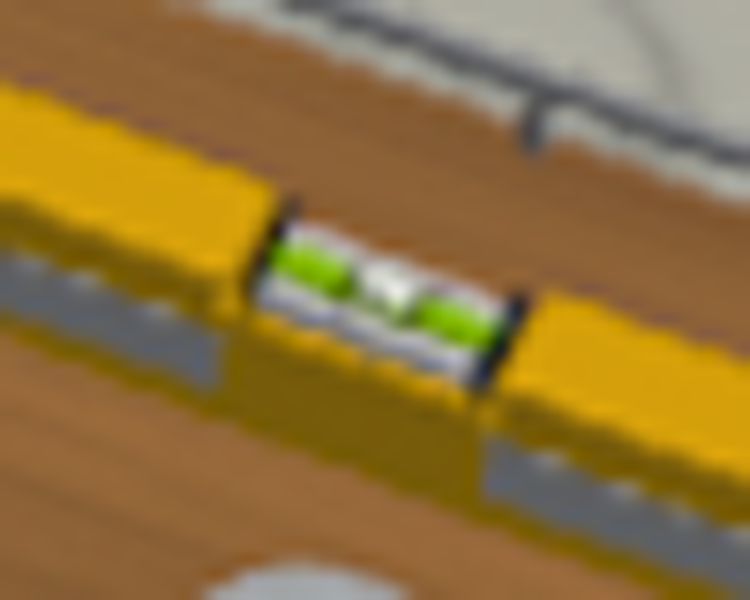

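The bubble is centred ((387,285) in the crop, lines about (345,275) and (430,305)). Next I release the knob, rise and remeasure, closing the fingers.

Emit:
arm_command(
  rows=[
    [[0,0,0,0,0,0,0.2],[0,0,0,0,0,0,0.5],[0,0,0,0,0,0,0.6],[0,0,0,0,0,0,0.6],[0,0,0,0,0,0,0.6]],
  ],
)

```text
t: 18.63
eef_pos: [586.7, 314.2, 310.5]
tcp_rot: [3.142, 0.0, 0.515]
ft_force: [-0.1, 0.2, 0.0]
opening: 0.78
grip_force: 0.0
```

Emit:
arm_command(
  rows=[
    [[0,0,-0.1,0,0,0,0.6],[0,0,-0.3,0,0,0,0.6],[0,0,-0.5,0,0,0,0.6],[0,0,-0.65,0,0,0,0.6],[0,0,-0.65,0,0,0,-1],[0,0,-0.65,0,0,0,-1],[0,0,-0.65,0,0,0,-1],[0,0,-0.65,0,0,0,-1],[0,0,-0.65,0,0,0,-1],[0,0,-0.65,0,0,0,-1]],
  ],
)

```text
t: 19.47
eef_pos: [586.9, 314.2, 407.0]
tcp_rot: [-3.141, 0.002, 0.515]
ft_force: [1.1, 0.8, 1.1]
opening: 0.436
grip_force: 0.0
```

```bash
python3 -c "
from h import *
np.set_printoptions(suppress=True,precision=3)
bub()
plan([(570,200,410,.9),(555,80,410,1.4),(543.9,-14.6,400,1.518),(543.9,-14.6,352,1.518)])
"
```

```text
scene bubble -0.09 edges -26 26 mid 0.0 sum 807
  B [35, 36, 16, 14, 25, 2, 6, 55, 107, 121, 118, 128, 100, 52, 17, 16, 26, 7, 0, 20, 22] 
  G [164, 170, 167, 168, 168, 146, 117, 124, 146, 153, 155, 176, 158, 121, 135, 163, 169, 164, 166, 173, 147]
top bubble 0.35 edges -25 27 mid 1.0 sum 587
  B [69, 78, 82, 81, 78, 80, 91, 112, 133, 153, 161, 156, 140, 119, 99, 85, 78, 77, 77, 75, 70] 
  G [164, 179, 190, 190, 188, 182, 176, 174, 180, 189, 195, 194, 188, 185, 184, 186, 190, 194, 192, 186, 169]
t 19.67 [586.93  314.186 407.691] [3.142 0.    0.515] j6 1.448 [ 0.117  0.183 -0.028] [0.026 0.023 0.02 ] op 0.267
(570, 200, 410, 0.9) [-0.473  0.607 -0.015] [-0.     0.    -0.061] rows>=3.1 j6~1.01
(555, 80, 410, 1.4) [-0.689  0.419  0.   ] [-0.    0.   -0.08] rows>=4.0 j6~0.31
(543.9, -14.6, 400, 1.518) [-0.634  0.034  0.067] [ 0.     0.    -0.019] rows>=2.3 j6~0.03
(543.9, -14.6, 352, 1.518) [ 0.   -0.    0.32] [0. 0. 0.] rows>=1.2 j6~0.03
```

Unchanged after release. Move over the right-hand half of the bar with closed fingers.

Emit:
arm_command(
  rows=[
    [[-0.47,0.61,-0.015,0,0,-0.061,-1],[-0.47,0.61,-0.015,0,0,-0.061,-1],[-0.47,0.61,-0.015,0,0,-0.061,-1],[-0.47,0.61,-0.015,0,0,-0.061,-1],[-0.47,0.61,-0.015,0,0,-0.061,-1]],
  ],
)

```text
t: 20.08
eef_pos: [570.6, 198.5, 410.7]
tcp_rot: [3.141, -0.0, 0.896]
ft_force: [0.3, 0.2, 0.5]
opening: 0.007
grip_force: 0.0
```

Emit:
arm_command(
  rows=[
    [[-0.69,0.42,0,0,0,-0.08,-1],[-0.69,0.42,0,0,0,-0.08,-1],[-0.69,0.42,0,0,0,-0.08,-1],[-0.69,0.42,0,0,0,-0.08,-1],[-0.69,0.42,0,0,0,-0.08,-1]],
  ],
)

```text
t: 20.5
eef_pos: [555.7, 78.7, 410.4]
tcp_rot: [3.141, -0.0, 1.403]
ft_force: [-0.1, 0.7, -0.6]
opening: 0.001
grip_force: 0.0
```

Emit:
arm_command(
  rows=[
    [[-0.63,0.03,0.07,0,0,-0.019,-1],[-0.63,0.03,0.07,0,0,-0.019,-1],[-0.63,0.03,0.07,0,0,-0.019,-1],[-0.63,0.03,0.07,0,0,-0.019,-1],[-0.63,0.03,0.07,0,0,-0.019,-1],[-0.63,0.03,0.07,0,0,-0.019,-1]],
  ],
)

```text
t: 21.0
eef_pos: [544.3, -12.7, 399.8]
tcp_rot: [3.141, -0.0, 1.52]
ft_force: [0.3, -0.2, 0.9]
opening: 0.006
grip_force: 0.0
```

```bash
python3 -c "
from h import *
np.set_printoptions(suppress=True,precision=3)
s=state();print(s['t'],s['eef_pos'],s['opening'])
plan([(543.9,-14.6,352,1.518)])
"
```

```text
21.0 [544.347 -12.738 399.825] 0.006278315078540043
(543.9, -14.6, 352, 1.518) [-0.013 -0.002  0.319] [ 0. -0.  0.] rows>=1.1 j6~0.03
```

Emit:
arm_command(
  rows=[
    [[-0.01,0,0.1,0,0,0,-1],[-0.01,0,0.22,0,0,0,-1],[-0.01,0,0.3,0,0,0,-1],[-0.01,0,0.33,0,0,0,-1],[-0.01,0,0.34,0,0,0,-1],[-0.01,0,0.34,0,0,0,-1]],
  ],
)

```text
t: 21.5
eef_pos: [544.1, -14.9, 348.9]
tcp_rot: [3.141, 0.0, 1.521]
ft_force: [0.6, 0.2, -0.4]
opening: 0.005
grip_force: 0.0
```

Emit:
arm_command(
  rows=[
    [[0,0,0.006,0,0,0,-1],[0,0,0.012,0,0,0,-1],[0,0,0.018,0,0,0,-1],[0,0,0.024,0,0,0,-1],[0,0,0.024,0,0,0,-1],[0,0,0.024,0,0,0,-1]],
  ],
)

```text
t: 22.0
eef_pos: [543.8, -15.9, 345.3]
tcp_rot: [3.141, 0.0, 1.52]
ft_force: [1.0, 0.2, -0.3]
opening: 0.008
grip_force: 0.0
```

Emit:
arm_command(
  rows=[
    [[0,0,0.004,0,0,0,-1],[0,0,0.008,0,0,0,-1],[0,0,0.012,0,0,0,-1],[0,0,0.012,0,0,0,-1]],
  ],
)

```text
t: 22.33
eef_pos: [543.8, -15.8, 344.3]
tcp_rot: [3.141, 0.0, 1.52]
ft_force: [-4.3, 0.4, 11.2]
opening: 0.006
grip_force: 5.6
```

Emit:
arm_command(
  rows=[
    [[0,-0.004,0.003,0,0,0,-1],[0,-0.006,0.005,0,0,0,-1],[0,-0.006,0.007,0,0,0,-1],[0,-0.006,0.007,0,0,0,-1]],
  ],
)

```text
t: 22.67
eef_pos: [543.2, -15.8, 344.3]
tcp_rot: [3.138, 0.0, 1.52]
ft_force: [-2.7, 1.1, 18.9]
opening: 0.0
grip_force: 9.5
```

Emit:
arm_command(
  rows=[
    [[0,-0.001,0.002,0,0,0,-1],[0,-0.003,0.004,0,0,0,-1],[0,-0.003,0.006,0,0,0,-1],[0,-0.003,0.006,0,0,0,-1],[0,-0.003,0.006,0,0,0,-1],[0,-0.003,0.006,0,0,0,-1],[0,-0.003,0.006,0,0,0,-1],[0,-0.003,0.006,0,0,0,-1],[0,-0.003,0.006,0,0,0,-1],[0,-0.003,0.006,0,0,0,-1]],
  ],
)

```text
t: 23.5
eef_pos: [542.9, -15.7, 344.2]
tcp_rot: [3.136, 0.001, 1.52]
ft_force: [-3.4, 0.6, 27.2]
opening: 0.004
grip_force: 13.5
```

Emit:
arm_command(
  rows=[
    [[0,0,0,0,0,0,-1],[0,0,0,0,0,0,-1],[0,0,0,0,0,0,-1],[0,0,0,0,0,0,-1],[0,0,0,0,0,0,-1],[0,0,0,0,0,0,-1],[0,0,0,0,0,0,-1],[0,0,0,0,0,0,-1],[0,0,0,0,0,0,-1],[0,0,0,0,0,0,-1]],
  ],
)

```text
t: 24.33
eef_pos: [542.9, -15.7, 344.2]
tcp_rot: [3.136, 0.001, 1.52]
ft_force: [-3.4, 1.2, 26.7]
opening: 0.004
grip_force: 13.5
```

```bash
python3 -c "
from h import *
bub()
p,_=read_camera('scene')
cv2.imwrite('pics/e.png',cv2.resize(p[130:250,200:360],(800,600),interpolation=cv2.INTER_CUBIC)[:,:,::-1])"
```

```text
scene bubble -0.20 edges -26 25 mid -0.5 sum 798
  B [22, 19, 9, 16, 24, 2, 5, 53, 105, 118, 114, 127, 100, 38, 4, 17, 26, 7, -1, 20, 19] 
  G [158, 164, 162, 165, 165, 144, 115, 121, 145, 150, 152, 174, 156, 116, 130, 158, 166, 161, 163, 170, 142]
top bubble 0.00 edges -34 31 mid -1.5 sum 0
  B [48, 50, 52, 53, 54, 54, 56, 57, 59, 59, 58, 55, 51, 47, 45, 46, 47, 47, 47, 48, 48] 
  G [54, 56, 59, 60, 62, 64, 65, 66, 68, 68, 67, 64, 59, 54, 52, 52, 54, 54, 54, 54, 54]
t 24.53 [542.92 -15.75 344.23] [3.14 0.   1.52] j6 -0.100 [-3.53  0.67 26.93] [ 0.16  0.55 -0.03] op 0.008
```

View pics/e.png

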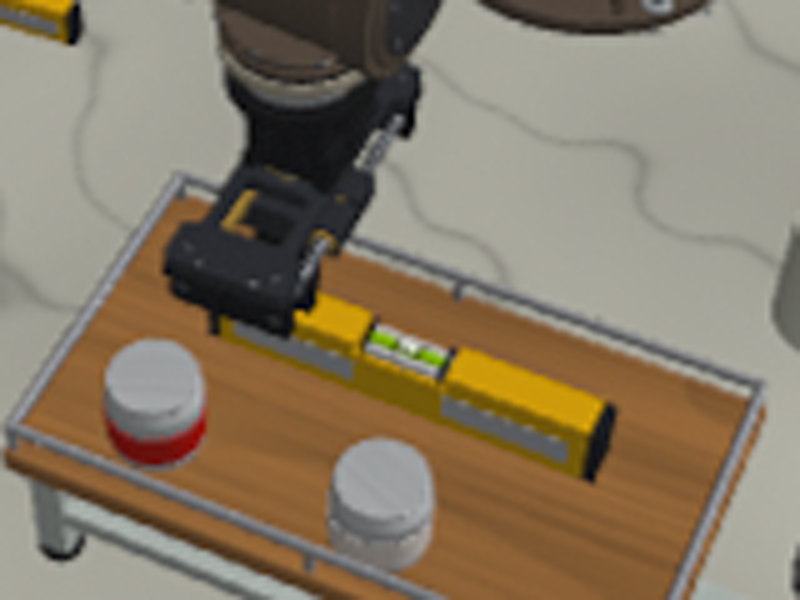

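The fingertips press with 27 N on the bar beside the vial (at about (285,320)). The bubble (408,347) stays between the lines and the tins are where they were. Handing in.

```bash
python3 -c "
from cell import *
print(job_done())"
```

```text
the job is handed in; nothing more can be done
None
```

I stood the level on the shelf, turned the knob until the bubble was centred, and handed the job in at about 24.5 s with the gripper pressing 27 N on the bar beside the vial, the bubble still between the lines and the tins where they stood.

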